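Put the roastery's sample kit away in its matching holders

TASK

Put the sample kit of the roasting bench away, each piece in the wooden holder made for its shape and size: the large and the small cardboard drum standing in the large and the small round holder, the square tin standing in the square holder, and the sample trier lying in the long holder, either way round. Each must rest flat on its holder's floor inside the rim. Their lids are loose, so keep the drums and the tin upright all the while, and leave the timer and the brass weight that lie among them where they are.

Things in the scene. Friction and masses are not known exactly. Their poses are not given: they have to be found in the camera images.
- large_drum_mid (a point): Large sample drum: upright brown cardboard cylinder with steel bands, 62 mm diameter, 72 mm tall, about 0.2 kg. Loose, standing on the table at the start. This point is its centre, half-way up (36 mm above its underside); z is up along its axis.
- small_drum_mid (a point): Small sample drum: upright brown cardboard cylinder with steel bands, 42 mm diameter, 64 mm tall, about 0.12 kg. Loose, standing on the table at the start. This point is its centre, half-way up (32 mm above its underside); z is up along its axis.
- square_tin_mid (a point): Square tin: upright bare metal box, 46 x 46 mm, 64 mm tall, about 0.2 kg. Loose, standing on the table at the start. This point is its centre, half-way up (32 mm above its underside); x and y are normal to its sides, z is up.
- trier_mid (a point): Sample trier: loose rod 180 mm long lying on the table, 0.16 kg: half a black square handle (24 x 24 x 90 mm), half a steel tube (20 mm diameter) with brass collars of 24 mm. This point: middle of its length, 12 mm above its underside. x runs along it, handle at negative x (-90 to 0 mm), tube at positive x; z up. Centre of mass at x = -12 mm; grip the handle across y at about x = -22 mm.
- large_round_holder: Large round holder, for the large drum: fixed round dish of pale wood, inside diameter 76 mm, outside 88 mm. Floor 5 mm above the table, rim 11 mm above the table. Origin: centre of its underside, on the table.
- small_round_holder: Small round holder, for the small drum: fixed round dish of pale wood, inside diameter 56 mm, outside 68 mm. Floor 5 mm above the table, rim 11 mm above the table. Origin: centre of its underside, on the table.
- square_holder: Square holder, for the square tin: fixed square dish of pale wood, 60 x 60 mm inside, 72 x 72 mm outside. Floor 5 mm above the table, rim 11 mm above the table. Origin: centre of its underside, on the table; x and y are normal to its sides.
- long_holder: Long holder, for the trier: fixed long tray of pale wood, 200 x 44 mm inside, 212 x 56 mm outside, long side along its x. Floor 5 mm above the table, rim 11 mm above the table; the rims along both long sides are cut away over the middle 110 mm, to leave room for fingers. Origin: centre of its underside, on the table.
- timer: Bystander, to be left alone: loose round white timer with a dark dial, 36 mm diameter, 15 mm tall, lying on the table. Origin: centre of its underside.
- weight: Bystander, to be left alone: loose brass weight of 26 mm diameter, 14 mm tall, with a knob on top to 19 mm, standing on the table. Origin: centre of its underside.
Things that resemble listed ones, but are neither listed nor needed, are in the scene too. What is shaped like the part that bears square_tin_mid but turquoise is not meant.

How it is judged:
By the outcome, as a careful person would: the job done as asked, in the order asked, and still so for the second after the job is handed in, with the robot touching nothing.
It also fails if it takes over 102 s, if anything falls off the work surface, if the arm or the gripper's body presses on something with over 40 N, if the wrist force passes 120 N, or if a joint passes its speed limit or range.

ROBOT

A 6-joint arm with a two-finger parallel gripper is mounted at the origin on the work surface. World frame = base frame: x ahead of the robot, y to its left, z up, the work surface at z = 0. Lengths are in m, angles in rad, forces in N, time in s.
With the tool pointing down it reaches from about 0.275 to 1 m from the base axis. Payload 8.4 kg.
Tool frame: the origin (TCP) lies between the finger pads; the fingertips stand 25 mm ahead of it and the grasp point (between the pads) lies 6 mm ahead of it; z points along the fingers, y is the line along which they close (so a half turn about z gives the same grasp; the last joint's range is limited). The gripper opens to 85 mm and grips with 20 to 120 N. Pads are 22 mm wide; open, the fingers measure 114 mm over their backs; the gripper's body (76 mm by 85 mm) begins 54 mm behind the grasp point. The pads swing forward as they close: fully open they stand 13 mm farther back than shut.
Start: joints at [1.346, 0.353, 1.633, -0, 1.155, -0.002], TCP at [0.138, 0.61, 0.256] pointing down, gripper open.
Joint ranges: [-2.63, 2.63], [-0.92, 2.1], [0.06, 2.66], [-1.3, 4.44], [0, 2.69], [-3.02, 3.02]. Speed limits (rad/s): [2.22, 2.22, 2.79, 3.14, 3.14, 3.14].

INTERFACE

Orientations are given as a rotation vector (axis times angle).
In Python, from workcell import sensors, optics, order gives the robot as it stands. The module is installed in compiled form; this text tells all that it offers.
- The arm moves only by the tool move_arm, never from a script. Its argument "targets" is text: rows parted by semicolons, each of 6 numbers parted by spaces: the shift along the tool's x, y, z in units of 10 cm (1.0 is 10 cm), then the turn, a rotation vector about the tool's x, y, z in units of 120 degrees (1.0 is 120 degrees). A call has 1 to 12 rows; each row is the pose to reach, as a shift and turn from the pose commanded when the call began, along the tool's axes at that moment; what a row does not reach only later rows make up. A row lasts 1/8 s, in which the tool goes at most 62.5 mm and 10.7 degrees, less where a joint would pass 70% of its speed; a pose out of reach is approached as far as the arm can. A call with a number of a shift or a turn outside -1 to 1 is refused whole. A call with a gripper value outside its range is refused whole. "grip" is the opening, from 0 (shut) to 1 (fully open), set as the call begins (left out, the last holds). The fingers move at their own pace and stop on an object; "squeeze" is the grip in N (left out, the last holds). Time passes only in rows, so rows that repeat a pose let the fingers close. It gives the time, the measured TCP pose, the force, the opening and the grip force at its end, in the units of the state.
- sensors.read_state(): the state, without advancing time (a new reading comes with each control period).
- optics.read_camera(name): name is "scene" or "top" or "wrist"; returns a dict with "frame" (420x560x3 uint8, red, green, blue), "camera_matrix" (3x3 intrinsics, pixels), "R" (3x3) and "t" (3): a world point X has camera coordinates R X + t; the wrist camera has in their place "mount" (4x4, takes a point from camera to tool coordinates, whose origin is the TCP and whose axes are the flange's). Camera axes: x right, y down, z forward; pixel columns grow to the right and rows downward; lengths in m; the calibration is good to about 2 mm. The wrist camera is an equidistant fisheye: a pixel r from the principal point sees the ray r / f radians off the axis. A picture is of the moment at which its call begins: read the wrist's pose just before it. There is no depth.
- order.job_done(): hands the job in; it is judged then, once.
The state is a dict: "time": time; "joints": joint angles; "qd": joint speeds; "effort": joint torques, N m; "position": TCP position; "ee_rot": TCP orientation; "contact_force": force on the tool from outside, world axes, zero at the start; "torque": the same for the moment, N m; "finger_gap": finger opening in m; "finger_force": force on a finger pad.
Only numpy, scipy, OpenCV 4.12 (cv2) and the standard library are available. Lean on these libraries where they do the work, as an engineer would, in place of code of your own. Each camera call takes 0.05 s, during which the arm holds its last target. There are 200 camera calls.

## Working session

There is one attempt and no reset: what is moved stays moved. The work goes in short steps, Python scripts to look and compute and a tool call to move; the robot and the scene stay as the last step left them, time stands still between calls to the robot, and variables do not carry over. Pictures are saved under pics/ and viewed, at most 14 in all, crops included, and the job is handed in when it is done.

Besides the shell and the picture viewer there is one more tool, called after "Emit:" as name(argument=value, ...), one argument or row to a line, values as JSON. move_arm: Moves the arm, as the interface text tells. Its arguments: {"type":"object","properties":{"targets":{"type":"string"},"grip":{"type":"number"},"squeeze":{"type":"number"}},"required":["targets"]}

```bash
mkdir -p pics; cat > h.py <<'E'
import numpy as np, cv2
from scipy.spatial.transform import Rotation as Rn
from workcell import sensors, optics, order
def snap(n,f):
    c=optics.read_camera(n); cv2.imwrite('pics/'+f,c['frame'][:,:,::-1]); np.savez('pics/'+f+'.npz',**c); return c
def ray(c,u,v,z):
    K=c['camera_matrix'];d=np.linalg.inv(K)@[u,v,1.];R=c['R'];o=-R.T@c['t'];d=R.T@d
    return o+d*(z-o[2])/d[2]
def proj(c,X):
    p=c['camera_matrix']@(c['R']@np.array(X)+c['t']);return p[:2]/p[2]
E
python3 - <<'E'
from h import *
s=sensors.read_state();print(s)
for n in('top','scene'):
    c=snap(n,n+'0.png');print(n,c['camera_matrix'],-c['R'].T@c['t'],c['R'])
E
```

```text
{'time': 0.0, 'joints': array([ 1.34560023e+00,  3.53684181e-01,  1.63416197e+00, -1.77253567e-05,
        1.15522231e+00, -2.37248422e-03]), 'qd': array([ 0.00154183, -0.00019064, -0.00033154, -0.00035641, -0.00049091,
        0.00097464]), 'effort': array([ 8.11595019e-04, -6.05266070e+01, -3.42067623e+01,  1.63537861e-04,
        9.59754456e-03, -1.76651815e-05]), 'position': array([0.13799942, 0.60909694, 0.25552726]), 'ee_rot': array([-3.49258754e-01, -3.12196506e+00,  2.30598492e-03]), 'contact_force': array([-0.06675623, -1.32523402, -0.18387483]), 'torque': array([-0.0521048 ,  0.01141345, -0.00119017]), 'finger_force': 0.0, 'finger_gap': 0.0857590044889358}
top [[459.49811349   0.         287.3631036 ]
 [  0.         459.49811349 207.84126932]
 [  0.           0.           1.        ]] [ 0.44169786 -0.00896866  0.94220733] [[-0.0104289  -0.99994503  0.00108512]
 [-0.98695022  0.01011898 -0.1607074 ]
 [ 0.16068759 -0.00274696 -0.9870015 ]]
scene [[398.96651954   0.         281.71409877]
 [  0.         398.96651954 206.28335576]
 [  0.           0.           1.        ]] [ 0.88407186 -0.49022504  0.78108778] [[ 0.84610777  0.5329887   0.00496865]
 [ 0.41960125 -0.66030139 -0.62284577]
 [-0.32868895  0.5290795  -0.78232887]]
```

View pics/top0.png

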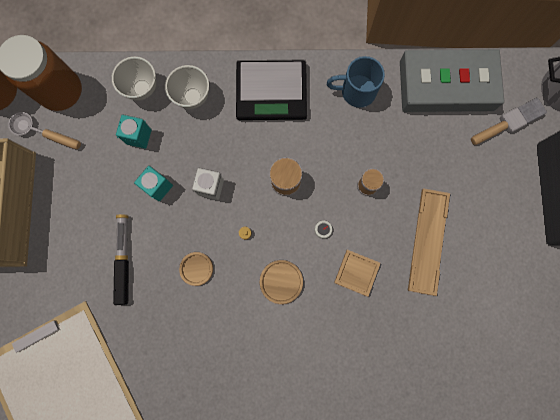

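View pics/scene0.png

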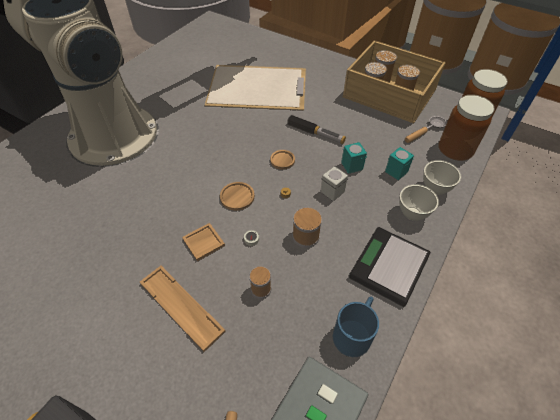

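Top view: candidates for the tin are silver (207,182), turquoise (133,130) and turquoise (153,183); the silver one fits the description. Brown drums are at (286,177), large, and (372,182), small. The trier (black handle) is at (121,260); the sieve (45,130) and the brush (505,125) resemble it. The holders are at (196,269), (281,282), (358,273) and (429,242). A close crop will check the choice.

```bash
python3 - <<'E'
from h import *
c=np.load('pics/top0.png.npz');f=c['frame'][:,:,::-1]
cv2.imwrite('pics/crop0.png',cv2.resize(f[150:310,100:300],None,fx=4,fy=3.75,interpolation=cv2.INTER_CUBIC)[:600])
hsv=cv2.cvtColor(np.ascontiguousarray(f),cv2.COLOR_BGR2HSV)
m=((hsv[:,:,1]>70)&(hsv[:,:,2]>60)).astype(np.uint8)
n,l,st,ce=cv2.connectedComponentsWithStats(m)
for i in range(1,n):
    if st[i,4]>60 and 140<ce[i,1]<310 and ce[i,0]>100:
        k,_=cv2.findContours((l==i).astype(np.uint8),cv2.RETR_EXTERNAL,cv2.CHAIN_APPROX_NONE)
        k=np.concatenate(k)[:,0]
        w=np.array([ray(c,u,v,.011)[:2]*1000 for u,v in k],np.float32)
        print(st[i],ce[i].round(1),'ell',[np.round(q,1) for q in cv2.fitEllipse(w)],'rect',[np.round(q,1) for q in cv2.minAreaRect(w)])
m=(hsv[:,:,2]<45).astype(np.uint8)
n,l,st,ce=cv2.connectedComponentsWithStats(m)
for i in range(1,n):
    if st[i,4]>60: print('dark',st[i],ce[i].round(1))
E
```

```text
[270 158  32  37 873] [285.5 175.1] ell [array([661.6,  -8. ]), array([63.2, 77. ]), np.float64(88.8)] rect [array([660.6,  -8.4]), array([64.5, 76.6]), np.float64(89.4)]
[134 166  39  35 502] [154.8 184.4] ell [array([648.1, 266.3]), array([52.5, 80. ]), np.float64(143.0)] rect [array([647.5, 265.4]), array([68.7, 48.3]), np.float64(51.3)]
[362 169  22  21 339] [372.4 179. ] ell [array([ 652.3, -188.7]), array([41.7, 41.9]), np.float64(89.6)] rect [array([ 651.7, -188.3]), array([42.5, 42.2]), np.float64(42.7)]
[358 179  18  16  83] [364.2 188.8] ell [array([ 640.5, -179.2]), array([36.6, 38.1]), np.float64(172.3)] rect [array([ 632.4, -171.8]), array([39.6, 18.9]), np.float64(49.5)]
[ 408  189   42  107 2973] [428.5 242. ] ell [array([ 522.2, -297.6]), array([ 62. , 286.5]), np.float64(78.9)] rect [array([ 522.8, -298. ]), array([ 58.7, 212.9]), np.float64(78.9)]
[239 226  12  14 131] [244.6 232.6] ell [array([543.1,  76. ]), array([23.5, 25.8]), np.float64(108.3)] rect [array([543.4,  76.2]), array([26.6, 22.4]), np.float64(0.2)]
[ 334  250   46   47 1333] [357.  272.7] ell [array([ 460.1, -149.9]), array([83.1, 84.9]), np.float64(139.0)] rect [array([ 460.5, -150. ]), array([73.4, 72.9]), np.float64(67.4)]
[179 252  34  34 904] [195.7 268.6] ell [array([471.7, 174. ]), array([65.8, 66.5]), np.float64(132.2)] rect [array([471.9, 174.3]), array([66.5, 65.8]), np.float64(89.4)]
[115 255  13   5  63] [121. 257.] ell [array([496.3, 325.1]), array([ 9. , 30.5]), np.float64(0.1)] rect [array([496.3, 325. ]), array([24.5,  8. ]), np.float64(89.4)]
[ 259  260   44   45 1517] [280.9 281.7] ell [array([444.1,   2.8]), array([85.4, 85.8]), np.float64(110.6)] rect [array([444. ,   2.9]), array([86.7, 85.9]), np.float64(63.0)]
dark [548  57  12  26 147] [552.7  69.5]
dark [ 236   60   71   61 1406] [272.  101.2]
dark [ 537  131   23  115 2021] [550.2 186.2]
dark [114 260  15  45 655] [120.8 281.8]
```

View pics/crop0.png

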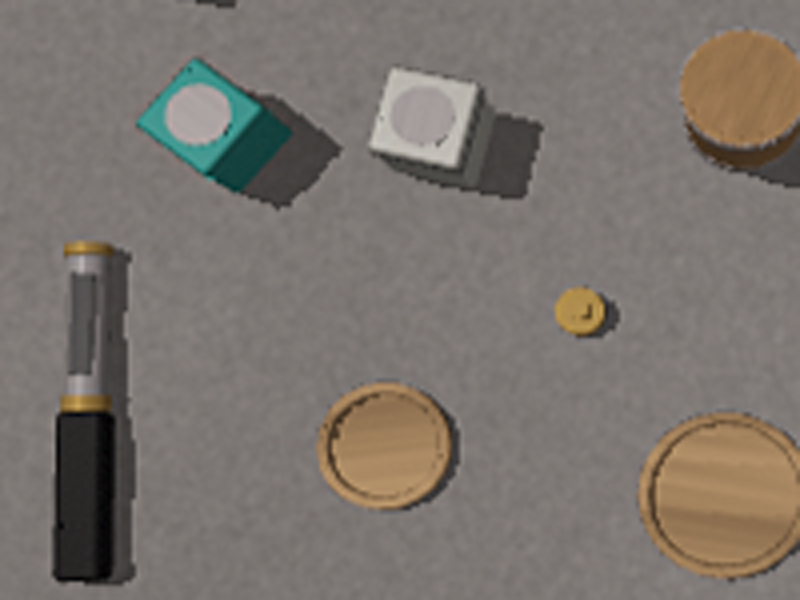

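The crop shows the silver tin with its lid (crop 425,117), the turquoise box (crop 215,125), which I'll ignore, the trier with its handle towards the robot, and the weight at (580,310). My choices hold.

```bash
python3 - <<'E'
from h import *
c=np.load('pics/top0.png.npz')
P=lambda x,y,z:(ray(c,100+(x+.5)/4-.5,150+(y+.5)/3.75-.5,z)*1000).round(1)
q=np.array([P(*p,.064)for p in[(392,67),(484,88),(459,167),(370,150)]]);print('tin',q[:,:2],q.mean(0),[np.degrees(np.arctan2(*(q[(i+1)%4]-q[i])[1::-1])) for i in range(4)],np.linalg.norm(np.diff(q,axis=0),axis=1))
print('large',P(743,88,.072)); print('small',ray(c,372.4,179,.064)*1000)
a,b=P(88,243,.018),P(82,580,.02);print('trier',a,b,(a+b)/2,np.linalg.norm(a-b),np.degrees(np.arctan2(*(a-b)[1::-1])))
print('timer',ray(c,324,229.5,.015))
# scene check: project centers of tops
s=np.load('pics/scene0.png.npz')
f=s['frame'][:,:,::-1];hsv=cv2.cvtColor(np.ascontiguousarray(f),cv2.COLOR_BGR2HSV)
for n,X in dict(tin=(*q.mean(0)[:2]/1000,.064),large=(*P(743,88,.072)[:2]/1000,.072),small=(*ray(c,372.4,179,.064)[:2],.064),lh=(.4441,.0028,.011),sq=(.4605,-.15,.011)).items():print(n,proj(s,X))
cv2.imwrite('pics/crop1.png',cv2.resize(f[135:315,170:380],None,fx=3.8,fy=3.3,interpolation=cv2.INTER_CUBIC))
w=optics.read_camera('wrist');cv2.imwrite('pics/w0.png',w['frame'][:,:,::-1]);print(w['mount'],w['camera_matrix'])
print(Rn.from_rotvec(sensors.read_state()['ee_rot']).as_matrix().round(3))
E
```

```text
tin [[666.8 164. ]
 [655.  118.7]
 [613.1 130.3]
 [622.5 173.8]] [639.35 146.7   64.  ] [np.float64(-104.60027696264258), np.float64(164.525269741646), np.float64(77.80633316960315), np.float64(-12.474018551084107)] [46.81164385 43.47608538 44.50404476]
large [651.8  -8.2  72. ]
small [ 640.14403187 -178.40057819   64.        ]
trier [582.  325.4  18. ] [403.1 319.1  20. ] [492.55 322.25  19.  ] 179.0220656790665 2.0168491354987674
timer [ 0.54736564 -0.08541908  0.015     ]
tin [334.25469687 175.04316276]
large [307.31653869 217.94866806]
small [260.06057225 274.76995154]
lh [236.86141831 194.20582489]
sq [203.41877668 239.72792729]
[[ 1.01073391e-03 -9.48402634e-01 -3.17066904e-01  8.06735237e-02]
 [ 9.99999447e-01  8.66067366e-04  5.97201324e-04  6.97981070e-05]
 [-2.91786010e-04 -3.17067332e-01  9.48402985e-01 -1.17918054e-01]
 [ 0.00000000e+00  0.00000000e+00  0.00000000e+00  1.00000000e+00]] [[325.1922621    0.         284.11415832]
 [  0.         325.1922621  213.86249502]
 [  0.           0.           1.        ]]
[[-0.975  0.221 -0.   ]
 [ 0.221  0.975 -0.001]
 [-0.    -0.001 -1.   ]]
```

View pics/crop1.png

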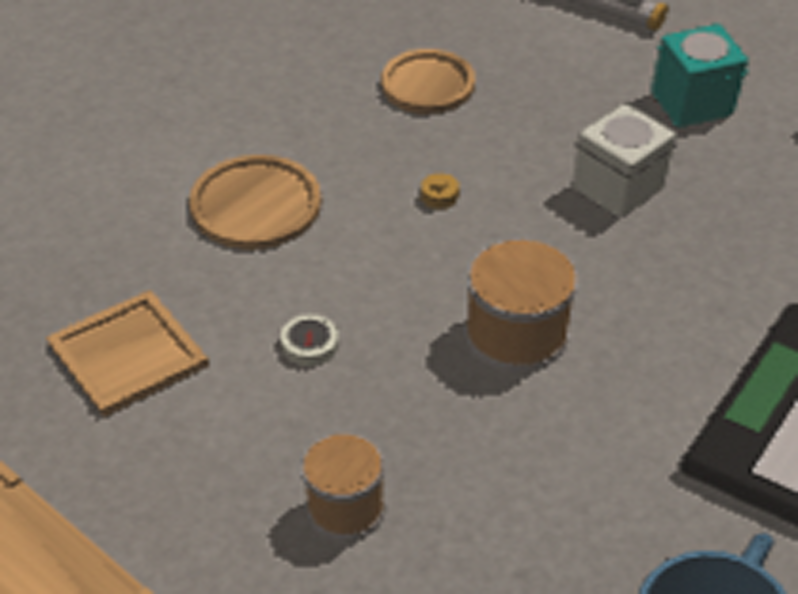

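The scene view agrees with the top-view estimates within about 2 mm: large drum at crop (522,276), small drum (343,465), tin (630,130). I'll align the tool with the world axes first.

Emit:
move_arm(
  targets="0 0 0 0 0 -0.107;0 0 0 0 0 -0.107;0 0 0 0 0 -0.107",
  grip=1,
)

```text
time: 0.52
position: [0.1381, 0.6095, 0.2561]
ee_rot: [-0.002, -3.142, 0.0]
contact_force: [0.1, 0.4, 0.5]
finger_gap: 0.0854
finger_force: 0.0
```

Emit:
move_arm(
  targets="-0.5 -0.5 0 0 0 0;-0.9 -1 0 0 0 0",
)

```text
time: 0.78
position: [0.2228, 0.5165, 0.2561]
ee_rot: [0.0, 3.141, 0.0]
contact_force: [0.3, 0.5, 0.8]
finger_gap: 0.0855
finger_force: 0.0
```

Emit:
move_arm(
  targets="-0.5 -0.5 0 0 0 0;-0.9 -1 0 0 0 0;-0.9 -1 0 0 0 0",
)

```text
time: 1.15
position: [0.314, 0.4146, 0.2564]
ee_rot: [0.008, 3.141, -0.001]
contact_force: [-0.3, -0.2, 0.1]
finger_gap: 0.0858
finger_force: 0.0
```

Emit:
move_arm(
  targets="-0.4 -0.5 0 0 0 0;-0.8 -1 0 0 0 0;-0.8 -1 0 0 0 0",
)

```text
time: 1.52
position: [0.3941, 0.3153, 0.2565]
ee_rot: [0.007, 3.141, -0.0]
contact_force: [-0.6, 0.1, 0.5]
finger_gap: 0.0854
finger_force: 0.0
```

Emit:
move_arm(
  targets="-0.4 -0.5 0 0 0 0;-0.8 -1 0 0 0 0;-0.8 -1 0 0 0 0",
)

```text
time: 1.9
position: [0.4742, 0.2161, 0.2563]
ee_rot: [0.006, 3.141, 0.0]
contact_force: [-0.4, 0.5, 0.4]
finger_gap: 0.0853
finger_force: 0.0
```

Emit:
move_arm(
  targets="-0.4 -0.5 0 0 0 0;-0.8 -1 0 0 0 0;-0.8 -1 0 0 0 0",
)

```text
time: 2.28
position: [0.5542, 0.1168, 0.2562]
ee_rot: [0.004, 3.141, 0.0]
contact_force: [-0.4, 0.3, 0.6]
finger_gap: 0.085
finger_force: 0.0
```

Emit:
move_arm(
  targets="-0.4 -0.5 0 0 0 0;-0.8 -1 0 0 0 0;-0.8 -1 0 0 0 0;-0.8 -1 0 0 0 0",
)

```text
time: 2.78
position: [0.632, 0.0196, 0.2558]
ee_rot: [0.002, -3.14, -0.001]
contact_force: [0.7, -0.0, 0.3]
finger_gap: 0.0855
finger_force: 0.0
```

Emit:
move_arm(
  targets="-0.2 -0.27 0.5 0 0 0;-0.2 -0.27 1 0 0 0;-0.2 -0.27 1 0 0 0;-0.2 -0.27 1 0 0 0",
)

```text
time: 3.28
position: [0.6531, -0.0077, 0.1581]
ee_rot: [-0.004, 3.14, 0.0]
contact_force: [0.2, -0.3, 1.6]
finger_gap: 0.0855
finger_force: 0.0
```

```bash
cat >> h.py <<'E'
def wpix(w,s,u,v,z):
    K=w['camera_matrix'];p=np.array([u-K[0,2],v-K[1,2]])/K[0,0];r=np.hypot(*p)
    d=np.array([*(p/max(r,1e-9)*np.sin(r)),np.cos(r)])
    R=Rn.from_rotvec(s['ee_rot']).as_matrix();M=w['mount']
    o=R@M[:3,3]+s['position'];d=R@M[:3,:3]@d
    return o+d*(z-o[2])/d[2]
def wsnap(f):
    s=sensors.read_state();w=optics.read_camera('wrist');im=np.ascontiguousarray(w['frame'][:,:,::-1]);cv2.imwrite('pics/'+f,im);return s,w,im
E
python3 - <<'E'
from h import *
s,w,im=wsnap('w1.png');print(s['position'])
for x in(.6,.65):
  pass
np.save('pics/w1s.npy',np.r_[s['position'],s['ee_rot']])
E
```

```text
[ 0.65314154 -0.00770977  0.15810746]
```

View pics/w1.png

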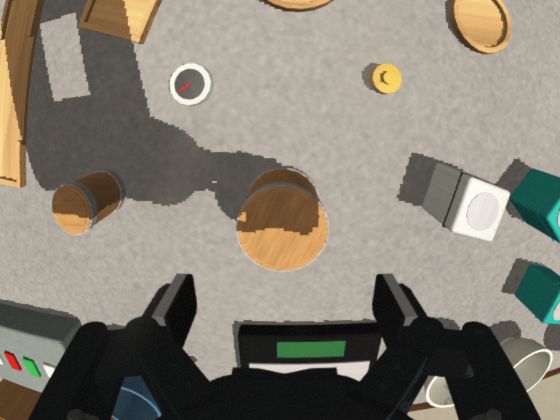

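The wrist view shows the large drum's lid centred at (282,224), between the fingers at columns 183 and 388. The small drum is at (87,203) and the tin's lid at (480,210).

```bash
python3 - <<'E'
from h import *
s,w,im=wsnap('w1b.png')
print('large',wpix(w,s,282,225,.072),'small',wpix(w,s,73,214,.064),'tin',wpix(w,s,481,210,.064),'weight',wpix(w,s,387,78,.019))
E
```

```text
large [ 0.64965332 -0.00938353  0.072     ] small [ 0.64515283 -0.17814521  0.064     ] tin [0.64072469 0.14658591 0.064     ] weight [0.54498515 0.07375557 0.019     ]
```

Emit:
move_arm(
  targets="0.02 -0.01 0.3 0 0 0;0.02 -0.01 0.6 0 0 0;0.02 -0.01 1 0 0 0;0.02 -0.01 1 0 0 0",
)

```text
time: 3.88
position: [0.6496, -0.0099, 0.0555]
ee_rot: [0.002, -3.139, -0.0]
contact_force: [1.0, -0.2, 0.5]
finger_gap: 0.0851
finger_force: 0.0
```

Emit:
move_arm(
  targets="0 0 0.15 0 0 0;0 0 0.15 0 0 0;0 0 0.15 0 0 0",
)

```text
time: 4.25
position: [0.6514, -0.0103, 0.0423]
ee_rot: [-0.002, 3.14, -0.0]
contact_force: [0.8, 0.1, 0.4]
finger_gap: 0.0856
finger_force: 0.0
```

Emit:
move_arm(
  targets="0 0 0 0 0 0;0 0 0 0 0 0;0 0 0 0 0 0;0 0 0 0 0 0;0 0 0 0 0 0;0 0 0 0 0 0;0 0 0 0 0 0;0 0 0 0 0 0",
  grip=0.5,
  squeeze=35,
)

```text
time: 5.25
position: [0.6512, -0.0102, 0.0422]
ee_rot: [-0.002, 3.141, 0.0]
contact_force: [-0.8, 1.1, 5.8]
finger_gap: 0.0617
finger_force: 36.2
```

Emit:
move_arm(
  targets="0 0 -0.1 0 0 0;0 0 -0.3 0 0 0;0 0 -0.6 0 0 0;0 0 -0.6 0 0 0",
)

```text
time: 5.75
position: [0.6529, -0.0103, 0.1047]
ee_rot: [-0.002, 3.136, -0.0]
contact_force: [-0.3, 0.4, -3.1]
finger_gap: 0.0614
finger_force: 37.6
```

Emit:
move_arm(
  targets="0.2 0.03 0 0 0 0;0.45 0.05 0 0 0 0;0.75 0.1 0 0 0 0;1 0.13 0 0 0 0",
)

```text
time: 6.25
position: [0.5491, 0.0027, 0.1007]
ee_rot: [0.002, -3.14, 0.0]
contact_force: [0.2, 0.0, -3.6]
finger_gap: 0.0611
finger_force: 37.5
```

Emit:
move_arm(
  targets="0.3 0 0 0 0 0;0.6 0 0 0 0 0;0.85 0 0 0 0 0;1 0 0 0 0 0;1 0 0 0 0 0;1 0 0 0 0 0",
)

```text
time: 7.0
position: [0.4521, 0.0024, 0.1015]
ee_rot: [-0.002, 3.14, -0.0]
contact_force: [-0.8, 0.5, -2.6]
finger_gap: 0.0611
finger_force: 37.5
```

```bash
python3 - <<'E'
from h import *
s,w,im=wsnap('w2.png');print(s['position'],s['finger_gap'],s['contact_force'])
E
```

```text
[0.45209867 0.00244289 0.1015253 ] 0.06107323763484685 [-0.75023     0.4599193  -2.60071814]
```

View pics/w2.png

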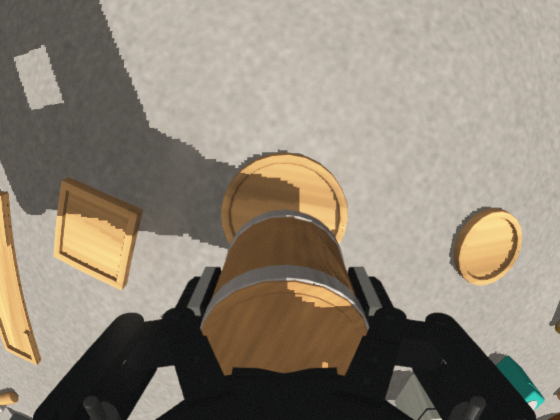

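The drum is held upright over the large holder, whose rim spans columns 222–349 (centred at 285), so the sideways alignment is good. It needs 8 mm more in x.

Emit:
move_arm(
  targets="0.08 0 0.1 0 0 0;0.08 0 0.25 0 0 0;0.08 0 0.4 0 0 0;0.08 0 0.4 0 0 0;0.08 0 0.47 0 0 0;0.08 0 0.47 0 0 0;0.08 0 0.52 0 0 0;0.08 0 0.52 0 0 0;0.08 0 0.52 0 0 0",
)

```text
time: 8.18
position: [0.4428, 0.0024, 0.0494]
ee_rot: [-0.002, 3.141, -0.0]
contact_force: [0.6, 0.3, -3.7]
finger_gap: 0.0614
finger_force: 37.8
```

Emit:
move_arm(
  targets="0 0 0.02 0 0 0;0 0 0.02 0 0 0;0 0 0.02 0 0 0",
)

```text
time: 8.55
position: [0.4427, 0.0025, 0.0473]
ee_rot: [0.002, -3.142, -0.0]
contact_force: [-0.1, 0.1, -1.2]
finger_gap: 0.0613
finger_force: 37.8
```

Emit:
move_arm(
  targets="0 0 0.01 0 0 0;0 0 0.01 0 0 0;0 0 0.01 0 0 0;0 0 0.01 0 0 0;0 0 0.01 0 0 0;0 0 0.01 0 0 0",
  grip=1,
)

```text
time: 9.3
position: [0.4427, 0.0025, 0.0463]
ee_rot: [-0.002, 3.142, 0.0]
contact_force: [0.4, -0.9, -0.1]
finger_gap: 0.0853
finger_force: 0.0
```

Emit:
move_arm(
  targets="0 0 -0.3 0 0 0;0 0 -0.6 0 0 0;0 0 -1 0 0 0;0 0 -1 0 0 0",
)

```text
time: 9.8
position: [0.4446, 0.0024, 0.1488]
ee_rot: [-0.002, 3.136, -0.0]
contact_force: [0.7, 0.2, 0.4]
finger_gap: 0.0851
finger_force: 0.0
```

```bash
python3 - <<'E'
from h import *
c=snap('top','top1.png');f=c['frame'][:,:,::-1]
s,w,im=wsnap('w3.png');print(s['position'],s['finger_gap'])
cv2.imwrite('pics/c3.png',np.hstack([im[100:400,80:480],cv2.resize(f[230:330,230:330],(300,300))]))
E
```

```text
[0.44356973 0.00245565 0.14731451] 0.08529700128547422
```

View pics/c3.png

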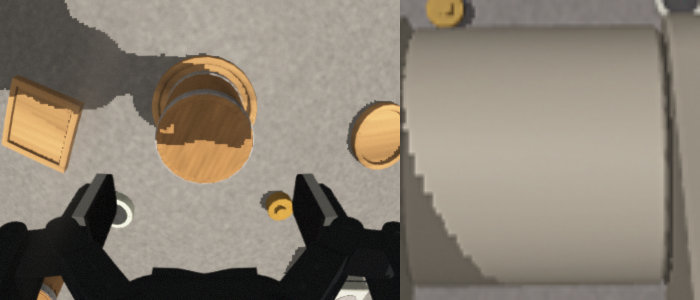

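The large drum's lid at crop (205,137) stands inside the holder's rim, upright. Next is the small drum.

Emit:
move_arm(
  targets="-0.5 -0.45 0 0 0 0;-0.99 -0.9 0 0 0 0;-0.99 -0.9 0 0 0 0",
)

```text
time: 10.28
position: [0.544, -0.0897, 0.1448]
ee_rot: [0.001, 3.141, -0.001]
contact_force: [-0.5, 0.3, 0.5]
finger_gap: 0.0856
finger_force: 0.0
```

Emit:
move_arm(
  targets="-0.5 -0.45 0 0 0 0;-0.99 -0.9 0 0 0 0;-0.99 -0.9 0 0 0 0;-0.99 -0.9 0 0 0 0;-0.99 -0.9 0 0 0 0",
)

```text
time: 10.9
position: [0.6394, -0.176, 0.1454]
ee_rot: [0.003, -3.139, -0.001]
contact_force: [-0.2, -0.3, 0.1]
finger_gap: 0.0853
finger_force: 0.0
```

```bash
python3 - <<'E'
from h import *
s,w,im=wsnap('w4.png');print(s['position'],s['finger_gap'])
cv2.imwrite('pics/c4.png',cv2.resize(im[120:320,180:400],None,fx=3,fy=3))
E
```

```text
[ 0.63936097 -0.1760345   0.14535121] 0.0852657221958465
```

View pics/c4.png

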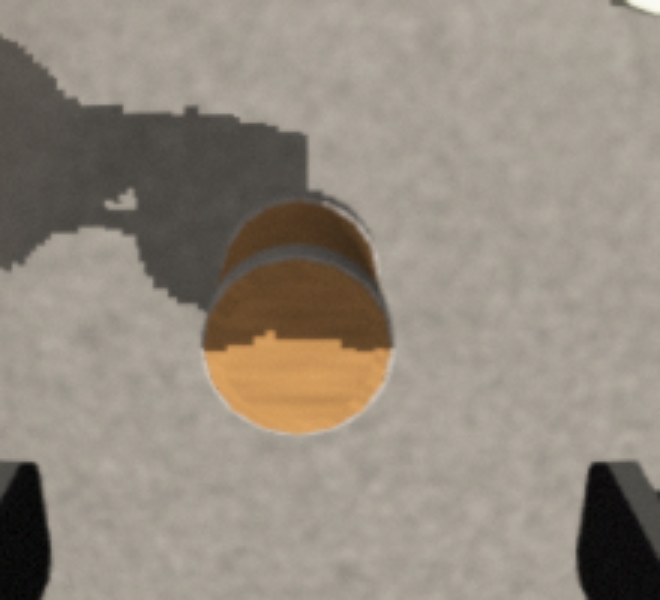

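The small drum's lid is centred at crop (298,345), full (279,235).

```bash
python3 - <<'E'
from h import *
s,w,im=wsnap('w4b.png');print(s['position'],wpix(w,s,279,234.6,.064))
E
```

```text
[ 0.63962988 -0.17608068  0.14575363] [ 0.64006994 -0.17940539  0.064     ]
```

Emit:
move_arm(
  targets="-0.01 -0.03 0.3 0 0 0;-0.01 -0.03 0.6 0 0 0;-0.01 -0.03 1 0 0 0;-0.01 -0.03 1 0 0 0",
)

```text
time: 11.5
position: [0.6393, -0.179, 0.0438]
ee_rot: [0.003, -3.136, -0.003]
contact_force: [-0.6, 1.5, -1.0]
finger_gap: 0.0851
finger_force: 0.0
```

Emit:
move_arm(
  targets="0 0 0.08 0 0 0;0 0 0.08 0 0 0;0 0 0.08 0 0 0",
)

```text
time: 11.88
position: [0.6426, -0.1804, 0.0395]
ee_rot: [-0.002, 3.14, -0.001]
contact_force: [0.0, -0.8, -0.3]
finger_gap: 0.0855
finger_force: 0.0
```

Emit:
move_arm(
  targets="0 0 0 0 0 0;0 0 0 0 0 0;0 0 0 0 0 0;0 0 0 0 0 0;0 0 0 0 0 0;0 0 0 0 0 0;0 0 0 0 0 0;0 0 0 0 0 0;0 0 0 0 0 0;0 0 0 0 0 0",
  grip=0.3,
  squeeze=30,
)

```text
time: 13.12
position: [0.6421, -0.1804, 0.0387]
ee_rot: [-0.002, 3.141, -0.0]
contact_force: [-1.9, -0.9, 5.9]
finger_gap: 0.0415
finger_force: 30.4
```

Emit:
move_arm(
  targets="0 0 -0.1 0 0 0;0 0 -0.3 0 0 0;0 0 -0.6 0 0 0;0 0 -0.9 0 0 0;0 0 -0.9 0 0 0",
)

```text
time: 13.75
position: [0.6439, -0.1808, 0.132]
ee_rot: [-0.002, 3.136, -0.003]
contact_force: [0.1, -0.7, -1.4]
finger_gap: 0.0416
finger_force: 30.6
```

Emit:
move_arm(
  targets="0.1 0.2 0 0 0 0;0.2 0.45 0 0 0 0;0.32 0.7 0 0 0 0;0.42 0.9 0 0 0 0",
)

```text
time: 14.25
position: [0.5981, -0.0879, 0.1274]
ee_rot: [0.004, -3.14, -0.001]
contact_force: [-0.2, 0.1, -1.2]
finger_gap: 0.0414
finger_force: 30.7
```

Emit:
move_arm(
  targets="0.14 0.3 0 0 0 0;0.28 0.6 0 0 0 0;0.42 0.9 0 0 0 0",
)

```text
time: 14.62
position: [0.5563, 0.0014, 0.1279]
ee_rot: [0.003, -3.141, -0.0]
contact_force: [0.1, 0.1, 0.6]
finger_gap: 0.0411
finger_force: 30.7
```

Emit:
move_arm(
  targets="0.14 0.3 0 0 0 0;0.28 0.6 0 0 0 0;0.42 0.9 0 0 0 0",
)

```text
time: 15.0
position: [0.5141, 0.0912, 0.128]
ee_rot: [0.003, -3.141, 0.0]
contact_force: [0.3, -0.1, -1.4]
finger_gap: 0.0415
finger_force: 30.7
```

Emit:
move_arm(
  targets="0.14 0.3 0 0 0 0;0.28 0.55 0 0 0 0;0.42 0.75 0 0 0 0;0.42 0.85 0 0 0 0;0.42 0.85 0 0 0 0;0.42 0.85 0 0 0 0",
)

```text
time: 15.75
position: [0.4738, 0.1742, 0.1282]
ee_rot: [-0.002, 3.141, -0.0]
contact_force: [-0.1, -0.5, -0.8]
finger_gap: 0.0418
finger_force: 30.7
```

```bash
python3 - <<'E'
from h import *
s,w,im=wsnap('w5.png');print(s['position'],s['finger_gap'])
hsv=cv2.cvtColor(im,cv2.COLOR_BGR2HSV)
cv2.imwrite('pics/c5.png',cv2.resize(im[120:400,180:400],None,fx=2,fy=2))
E
```

```text
[0.47380713 0.17415042 0.12824183] 0.04179549957232514
```

View pics/c5.png

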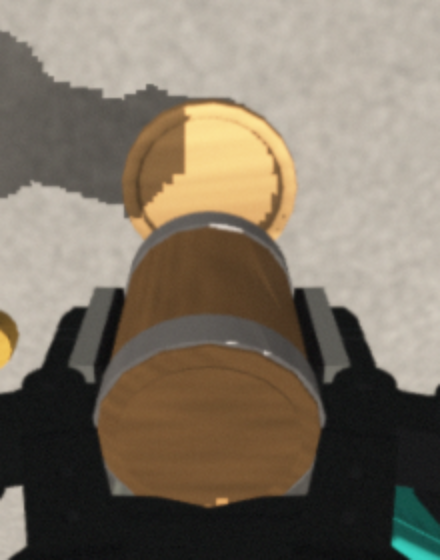

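The small drum hangs upright over its holder, and both are centred at crop column 210. I'll lower it.

Emit:
move_arm(
  targets="0.01 0 0.2 0 0 0;0.01 0 0.4 0 0 0;0.01 0 0.6 0 0 0;0.01 0 0.7 0 0 0;0.01 0 0.78 0 0 0;0.01 0 0.78 0 0 0;0.01 0 0.82 0 0 0;0.01 0 0.85 0 0 0;0.01 0 0.85 0 0 0;0.01 0 0.85 0 0 0",
)

```text
time: 17.05
position: [0.4728, 0.1746, 0.0436]
ee_rot: [-0.002, 3.141, 0.0]
contact_force: [-0.0, 0.2, 4.3]
finger_gap: 0.041
finger_force: 30.8
```

Emit:
move_arm(
  targets="0 0 0 0 0 0;0 0 0 0 0 0;0 0 0 0 0 0;0 0 0 0 0 0;0 0 0 0 0 0",
  grip=0.85,
)

```text
time: 17.68
position: [0.4725, 0.1745, 0.0433]
ee_rot: [0.002, -3.142, 0.0]
contact_force: [0.3, 0.0, 0.3]
finger_gap: 0.0726
finger_force: 0.0
```

Emit:
move_arm(
  targets="0 0 -0.3 0 0 0;0 0 -0.6 0 0 0;0 0 -1 0 0 0;0 0 -1 0 0 0",
)

```text
time: 18.18
position: [0.4743, 0.1751, 0.146]
ee_rot: [-0.002, 3.137, 0.003]
contact_force: [0.0, 0.5, -0.7]
finger_gap: 0.0727
finger_force: 0.0
```

Emit:
move_arm(
  targets="-0.4 -0.08 0 0 0 0;-0.84 -0.14 0 0 0 0;-0.84 -0.14 0 0 0 0",
)

```text
time: 18.55
position: [0.5589, 0.1602, 0.1424]
ee_rot: [-0.0, 3.14, 0.0]
contact_force: [-1.0, 1.1, -0.0]
finger_gap: 0.0727
finger_force: 0.0
```

Emit:
move_arm(
  targets="-0.4 -0.08 0 0 0 0.05;-0.84 -0.14 0 0 0 0.117;-0.84 -0.14 0 0 0 0.117;-0.84 -0.14 0 0 0 0.117;-0.84 -0.14 0 0 0 0.117",
)

```text
time: 19.18
position: [0.639, 0.1469, 0.1428]
ee_rot: [-0.38, -3.117, 0.001]
contact_force: [0.0, 0.5, 0.1]
finger_gap: 0.0723
finger_force: 0.0
```

```bash
python3 - <<'E'
from h import *
s,w,im=wsnap('w6.png');print(s['position'],s['ee_rot'],s['finger_gap'])
cv2.imwrite('pics/c6.png',cv2.resize(im[130:330,150:420],None,fx=2.9,fy=2.9))
E
```

```text
[0.63896357 0.14686033 0.14276219] [-3.79887919e-01 -3.11684475e+00  7.75945839e-04] 0.0722991147297232
```

View pics/c6.png

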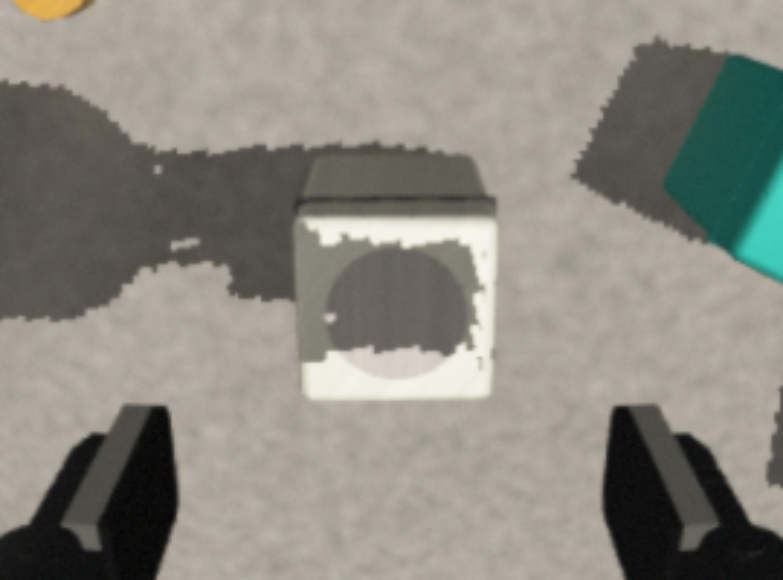

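The silver tin is square to the jaws, its lid at crop (397,308), full (287,236); the turquoise box is clear to the right.

```bash
python3 - <<'E'
from h import *
s,w,im=wsnap('w6b.png');p=wpix(w,s,286.5,236,.064);R=Rn.from_rotvec(s['ee_rot']).as_matrix();print(p,R.T@(p-s['position'])*10,R[:,1],np.degrees(np.arctan2(R[1,1],R[0,1])))
E
```

```text
[0.64007532 0.1485213  0.064     ] [-0.00455815  0.01788452  0.79062649] [ 2.40278159e-01  9.70703968e-01 -4.61814109e-04] 76.09704039309017
```

Emit:
move_arm(
  targets="0 0.01 0.3 0 0 0;0 0.01 0.6 0 0 0;0 0.01 0.95 0 0 0;0 0.01 0.95 0 0 0",
)

```text
time: 19.77
position: [0.6384, 0.1474, 0.0461]
ee_rot: [-0.381, -3.114, 0.003]
contact_force: [0.2, 0.6, 0.5]
finger_gap: 0.0726
finger_force: 0.0
```

Emit:
move_arm(
  targets="0 0 0.09 0 0 0;0 0 0.09 0 0 0;0 0 0.09 0 0 0",
)

```text
time: 20.15
position: [0.6414, 0.1478, 0.0403]
ee_rot: [0.382, 3.117, 0.001]
contact_force: [1.0, 0.2, -0.1]
finger_gap: 0.0729
finger_force: 0.0
```

Emit:
move_arm(
  targets="0 0 0 0 0 0;0 0 0 0 0 0;0 0 0 0 0 0;0 0 0 0 0 0;0 0 0 0 0 0;0 0 0 0 0 0;0 0 0 0 0 0;0 0 0 0 0 0",
  grip=0.3,
  squeeze=45,
)

```text
time: 21.15
position: [0.6413, 0.1477, 0.04]
ee_rot: [0.382, 3.117, 0.0]
contact_force: [-1.1, -0.7, 5.5]
finger_gap: 0.0457
finger_force: 47.3
```

Emit:
move_arm(
  targets="0 0 -0.1 0 0 0;0 0 -0.3 0 0 0;0 0 -0.6 0 0 0;0 0 -0.9 0 0 0;0 0 -0.9 0 0 0;0 0 -0.9 0 0 0",
)

```text
time: 21.9
position: [0.6403, 0.1476, 0.129]
ee_rot: [-0.382, -3.118, 0.0]
contact_force: [-0.1, -0.4, -1.3]
finger_gap: 0.0456
finger_force: 46.6
```

Emit:
move_arm(
  targets="0 0 0 0 0 0.036;0 0 0 0 0 0.0725;0 0 0 0 0 0.0725",
)

```text
time: 22.28
position: [0.6399, 0.1475, 0.1278]
ee_rot: [-0.616, -3.078, 0.002]
contact_force: [0.3, 0.2, -2.8]
finger_gap: 0.0456
finger_force: 46.6
```

Emit:
move_arm(
  targets="0.03 -0.2 0 0 0 0;0.07 -0.42 0 0 0 0;0.1 -0.65 0 0 0 0;0.13 -0.86 0 0 0 0",
)

```text
time: 22.78
position: [0.5946, 0.0716, 0.1294]
ee_rot: [-0.618, -3.08, 0.0]
contact_force: [-0.5, -0.6, -3.0]
finger_gap: 0.0454
finger_force: 46.6
```

Emit:
move_arm(
  targets="0.04 -0.3 0 0 0 0;0.09 -0.6 0 0 0 0;0.13 -0.86 0 0 0 0",
)

```text
time: 23.15
position: [0.5493, -0.0027, 0.1295]
ee_rot: [0.618, 3.08, -0.0]
contact_force: [0.2, 0.2, -2.3]
finger_gap: 0.0458
finger_force: 46.7
```

Emit:
move_arm(
  targets="0.04 -0.3 0 0 0 0;0.09 -0.6 0 0 0 0;0.13 -0.86 0 0 0 0",
)

```text
time: 23.52
position: [0.5041, -0.0769, 0.1296]
ee_rot: [0.618, 3.08, -0.0]
contact_force: [1.0, -0.3, -1.9]
finger_gap: 0.0452
finger_force: 46.7
```

Emit:
move_arm(
  targets="0.04 -0.3 0 0 0 0;0.09 -0.6 0 0 0 0;0.12 -0.76 0 0 0 0;0.13 -0.86 0 0 0 0;0.13 -0.86 0 0 0 0;0.13 -0.86 0 0 0 0",
)

```text
time: 24.28
position: [0.4607, -0.1493, 0.1293]
ee_rot: [0.617, 3.08, 0.0]
contact_force: [-1.4, 0.8, -3.1]
finger_gap: 0.046
finger_force: 46.7
```

```bash
python3 - <<'E'
from h import *
s,w,im=wsnap('w7.png');R=Rn.from_rotvec(s['ee_rot']).as_matrix();print(s['position'],s['finger_gap'],np.degrees(np.arctan2(R[1,1],R[0,1])),R.T@(np.array([.4603,-.15,.045])-s['position'])*10)
cv2.imwrite('pics/c7.png',cv2.resize(im[100:400,150:420],None,fx=2,fy=2))
E
```

```text
[ 0.460694   -0.14934865  0.12932088] 0.04597493928188003 67.34935558502508 [ 0.00138222 -0.00770947  0.84320682]
```

View pics/c7.png

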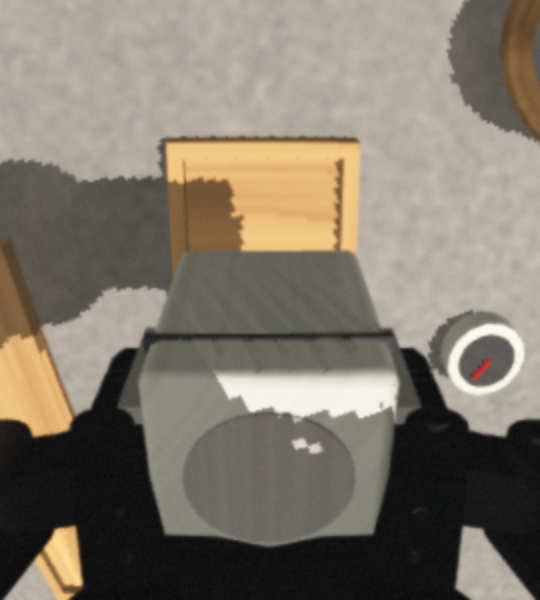

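The tin is parallel to its holder, and the holder is centred about 1.5 mm to the left, so I'll shift slightly and lower.

Emit:
move_arm(
  targets="0 -0.015 0.2 0 0 0;0 -0.015 0.4 0 0 0;0 -0.015 0.6 0 0 0;0 -0.015 0.7 0 0 0;0 -0.015 0.78 0 0 0;0 -0.015 0.78 0 0 0;0 -0.015 0.82 0 0 0;0 -0.015 0.85 0 0 0;0 -0.015 0.85 0 0 0;0 -0.015 0.85 0 0 0",
)

```text
time: 25.58
position: [0.4601, -0.1512, 0.0459]
ee_rot: [0.617, 3.079, -0.0]
contact_force: [-5.0, 1.8, 22.0]
finger_gap: 0.0458
finger_force: 49.2
```

Emit:
move_arm(
  targets="0 0 -0.01 0 0 0;0 0 -0.01 0 0 0",
)

```text
time: 25.82
position: [0.4601, -0.1513, 0.0459]
ee_rot: [0.617, 3.079, -0.0]
contact_force: [-2.2, 0.4, 9.3]
finger_gap: 0.0453
finger_force: 48.0
```

Emit:
move_arm(
  targets="0 0 0 0 0 0;0 0 0 0 0 0;0 0 0 0 0 0;0 0 0 0 0 0;0 0 0 0 0 0",
  grip=0.85,
)

```text
time: 26.45
position: [0.4597, -0.1511, 0.0452]
ee_rot: [-0.617, -3.08, -0.0]
contact_force: [-0.2, 0.1, 0.1]
finger_gap: 0.0726
finger_force: 0.0
```

Emit:
move_arm(
  targets="0 0 -0.3 0 0 0;0 0 -0.6 0 0 0;0 0 -1 0 0 0;0 0 -1 0 0 0;0 0 -1 0 0 0",
)

```text
time: 27.08
position: [0.4594, -0.151, 0.145]
ee_rot: [-0.617, -3.08, -0.0]
contact_force: [0.2, -0.4, -0.3]
finger_gap: 0.0729
finger_force: 0.0
```

```bash
python3 - <<'E'
from h import *
s,w,im=wsnap('w8.png')
c=snap('scene','scene8.png');f=c['frame'][:,:,::-1]
cv2.imwrite('pics/c8.png',np.hstack([cv2.resize(im[130:330,170:400],(400,348)),cv2.resize(f[190:277,150:250],(400,348),interpolation=cv2.INTER_CUBIC)]))
E
```

```text
(no output)
```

View pics/c8.png

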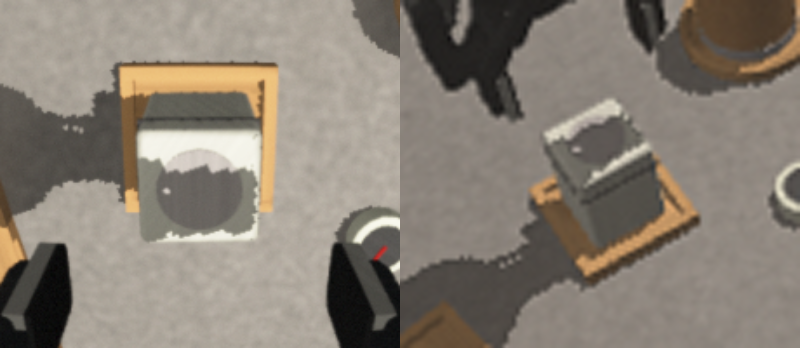

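The tin stands flat inside the square holder's rim; the wrist view (left) and scene view (right) agree. Next is the trier.

Emit:
move_arm(
  targets="0 0 0 0 0 -0.08;0 0 0 0 0 -0.15;0 0 0 0 0 -0.205;0 0 0 0 0 -0.205",
  grip=0.85,
)

```text
time: 27.68
position: [0.4591, -0.1509, 0.1443]
ee_rot: [0.052, -3.139, -0.001]
contact_force: [-0.6, -0.2, 0.6]
finger_gap: 0.0725
finger_force: 0.0
```

Emit:
move_arm(
  targets="-0.03 0.45 0 0 0 0;-0.06 0.94 0 0 0 0;-0.06 0.94 0 0 0 0",
)

```text
time: 28.05
position: [0.4619, -0.0546, 0.1447]
ee_rot: [0.053, -3.14, -0.001]
contact_force: [-0.0, -0.0, 0.4]
finger_gap: 0.0729
finger_force: 0.0
```

Emit:
move_arm(
  targets="-0.03 0.45 0 0 0 0;-0.06 0.94 0 0 0 0;-0.06 0.94 0 0 0 0",
)

```text
time: 28.42
position: [0.4654, 0.0388, 0.1449]
ee_rot: [0.054, -3.141, -0.0]
contact_force: [0.5, -0.7, -0.3]
finger_gap: 0.0726
finger_force: 0.0
```

Emit:
move_arm(
  targets="-0.03 0.45 0 0 0 0;-0.06 0.94 0 0 0 0;-0.06 0.94 0 0 0 0",
)

```text
time: 28.8
position: [0.4686, 0.1325, 0.1451]
ee_rot: [-0.054, 3.141, 0.0]
contact_force: [0.5, -0.7, 0.1]
finger_gap: 0.0727
finger_force: 0.0
```

Emit:
move_arm(
  targets="-0.03 0.45 0 0 0 0;-0.06 0.94 0 0 0 0;-0.06 0.94 0 0 0 0",
)

```text
time: 29.18
position: [0.4717, 0.2262, 0.1451]
ee_rot: [-0.054, 3.141, 0.0]
contact_force: [-0.1, -0.0, -1.0]
finger_gap: 0.0727
finger_force: 0.0
```

Emit:
move_arm(
  targets="-0.03 0.45 0 0 0 0;-0.06 0.94 0 0 0 0;-0.06 0.94 0 0 0 0;-0.06 0.94 0 0 0 0;-0.06 0.94 0 0 0 0",
)

```text
time: 29.8
position: [0.4739, 0.3177, 0.1451]
ee_rot: [0.05, -3.14, 0.001]
contact_force: [-0.1, -0.6, 0.7]
finger_gap: 0.0727
finger_force: 0.0
```

```bash
python3 - <<'E'
from h import *
s,w,im=wsnap('w9.png');R=Rn.from_rotvec(s['ee_rot']).as_matrix();print(s['position'],np.degrees(np.arctan2(R[1,1],R[0,1])))
cv2.imwrite('pics/c9.png',cv2.resize(im[0:380,130:440],None,fx=1.5,fy=1.5))
hsv=cv2.cvtColor(im,cv2.COLOR_BGR2HSV)
m=(hsv[:,:,2]<45).astype(np.uint8);n,l,st,ce=cv2.connectedComponentsWithStats(m)
for i in range(1,n):
    if st[i,4]>150:print(st[i],ce[i])
E
```

```text
[0.47385463 0.31766288 0.14507323] 91.83644426835103
[ 277  121   31  115 3411] [291.57871592 177.0817942 ]
[   29   270   511   150 34754] [283.99159809 370.57636531]
```

View pics/c9.png

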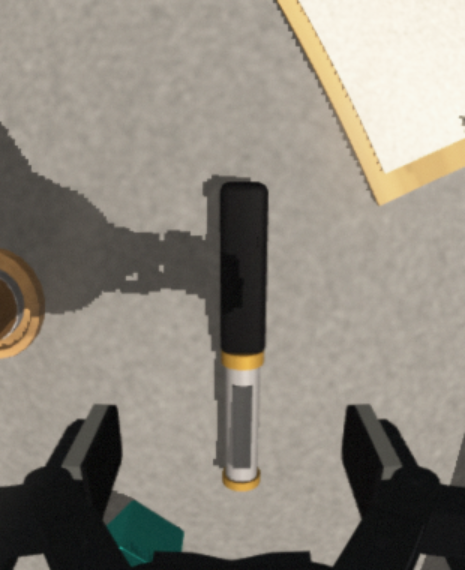

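The trier's handle runs from crop (245,182) to (243,352), full (293.3,121) to (292,234.7), parallel to the fingers.

```bash
python3 - <<'E'
from h import *
s,w,im=wsnap('w9b.png');R=Rn.from_rotvec(s['ee_rot']).as_matrix()
a=wpix(w,s,293.3,121.5,.024);b=wpix(w,s,292,234.5,.024);t=wpix(w,s,290.5,326,.024)
d=(b-a)/np.linalg.norm(b-a);g=b-.022*d
print(a,b,t,np.linalg.norm(b-a),np.degrees(np.arctan2(d[1],d[0])),'g',g,R.T@(g-s['position'])*10)
# long holder in scene + top for target
E
```

```text
[0.40219357 0.32216125 0.024     ] [0.49012077 0.32465836 0.024     ] [0.58129682 0.32728288 0.024     ] 0.08796265602098151 1.6267452011263228 g [0.46812964 0.32403382 0.024     ] [0.05492479 0.06350781 1.21141878]
```

Emit:
move_arm(
  targets="0.045 0.055 0.3 0 0 0;0.045 0.055 0.6 0 0 0;0.045 0.055 0.95 0 0 0;0.045 0.055 0.95 0 0 0;0.045 0.055 0.95 0 0 0",
)

```text
time: 30.52
position: [0.4697, 0.325, 0.0513]
ee_rot: [-0.052, 3.14, 0.001]
contact_force: [-0.4, 0.1, 0.5]
finger_gap: 0.0727
finger_force: 0.0
```

Emit:
move_arm(
  targets="0 0 0.1 0 0 0;0 0 0.2 0 0 0;0 0 0.2 0 0 0;0 0 0.2 0 0 0",
)

```text
time: 31.02
position: [0.4691, 0.325, 0.0303]
ee_rot: [0.053, -3.141, 0.0]
contact_force: [-0.3, 0.6, 0.1]
finger_gap: 0.072
finger_force: 0.0
```

Emit:
move_arm(
  targets="0 0 0 0 0 0;0 0 0 0 0 0;0 0 0 0 0 0;0 0 0 0 0 0;0 0 0 0 0 0;0 0 0 0 0 0;0 0 0 0 0 0;0 0 0 0 0 0;0 0 0 0 0 0;0 0 0 0 0 0",
  grip=0.1,
  squeeze=50,
)

```text
time: 32.28
position: [0.4693, 0.3251, 0.0306]
ee_rot: [-0.053, 3.141, 0.0]
contact_force: [-0.5, -0.0, 5.5]
finger_gap: 0.0224
finger_force: 50.2
```

Emit:
move_arm(
  targets="0 0 -0.1 0 0 0;0 0 -0.3 0 0 0;0 0 -0.6 0 0 0;0 0 -1 0 0 0;0 0 -1 0 0 0;0 0 -1 0 0 0",
)

```text
time: 33.02
position: [0.4687, 0.3247, 0.1299]
ee_rot: [0.053, -3.141, 0.0]
contact_force: [-0.2, 0.2, -1.5]
finger_gap: 0.0229
finger_force: 49.6
```

Emit:
move_arm(
  targets="0 0 0 0 0 0.03;0 0 0 0 0 0.07;0 0 0 0 0 0.1075;0 0 0 0 0 0.1075",
)

```text
time: 33.52
position: [0.4683, 0.3244, 0.1288]
ee_rot: [-0.299, -3.125, 0.003]
contact_force: [0.4, 0.2, -1.9]
finger_gap: 0.0223
finger_force: 49.5
```

```bash
python3 - <<'E'
from h import *
s,w,im=wsnap('w10.png');R=Rn.from_rotvec(s['ee_rot']).as_matrix()
print(s['position'],s['finger_gap'],s['contact_force'],s['torque'],np.degrees(np.arctan2(R[1,1],R[0,1])),R.T@(np.array([.5009,-.2938,.13])-s['position'])*10)
hsv=cv2.cvtColor(im,cv2.COLOR_BGR2HSV)
# brass collar mask in lower half and handle extents along columns
m=((hsv[:,:,2]<45)).astype(np.uint8)
for r in range(130,290,20):print(r,np.flatnonzero(m[r,200:380])[[0,-1]]+200 if m[r,200:380].any() else None)
E
```

```text
[0.46826629 0.32444351 0.12882608] 0.022251132169598134 [ 0.39191406  0.24172794 -1.88667935] [ 0.02476913  0.01053155 -0.02210041] 79.06723569603119 [-1.49295256e+00 -6.00834586e+00 -3.22037373e-03]
130 None
150 [257 311]
170 [255 312]
190 [255 312]
210 [256 312]
230 [257 311]
250 [258 310]
270 [256 312]
```

Emit:
move_arm(
  targets="-0.05 -0.2 0 0 0 0;-0.12 -0.48 0 0 0 0;-0.21 -0.86 0 0 0 0",
)

```text
time: 33.95
position: [0.4731, 0.235, 0.13]
ee_rot: [-0.297, -3.127, 0.001]
contact_force: [0.9, 0.5, -0.8]
finger_gap: 0.0229
finger_force: 49.4
```

Emit:
move_arm(
  targets="-0.1 -0.4 0 0 0 0;-0.21 -0.86 0 0 0 0",
)

```text
time: 34.2
position: [0.4771, 0.1461, 0.1301]
ee_rot: [-0.298, -3.127, 0.0]
contact_force: [-0.1, 0.6, -2.0]
finger_gap: 0.0231
finger_force: 49.4
```

Emit:
move_arm(
  targets="-0.1 -0.4 0 0 0 0;-0.21 -0.86 0 0 0 0",
)

```text
time: 34.45
position: [0.4812, 0.0576, 0.1302]
ee_rot: [-0.298, -3.127, 0.0]
contact_force: [1.0, 0.2, -1.0]
finger_gap: 0.0231
finger_force: 49.4
```

Emit:
move_arm(
  targets="-0.1 -0.4 0 0 0 0;-0.21 -0.86 0 0 0 0",
)

```text
time: 34.7
position: [0.4853, -0.0308, 0.1302]
ee_rot: [-0.298, -3.127, 0.0]
contact_force: [0.4, 0.3, -2.1]
finger_gap: 0.0232
finger_force: 49.4
```

Emit:
move_arm(
  targets="-0.1 -0.4 0 0 0 0;-0.21 -0.86 0 0 0 0",
)

```text
time: 34.95
position: [0.4894, -0.1191, 0.1302]
ee_rot: [-0.298, -3.127, 0.0]
contact_force: [1.4, 0.7, -1.8]
finger_gap: 0.0227
finger_force: 49.4
```

Emit:
move_arm(
  targets="-0.1 -0.4 0 0 0 0;-0.21 -0.86 0 0 0 0",
)

```text
time: 35.2
position: [0.4935, -0.2074, 0.1301]
ee_rot: [-0.299, -3.127, -0.0]
contact_force: [0.6, -0.9, -0.7]
finger_gap: 0.0228
finger_force: 49.4
```

Emit:
move_arm(
  targets="-0.1 -0.4 0 0 0 0;-0.18 -0.7 0 0 0 0;-0.22 -0.85 0 0 0 0;-0.22 -0.85 0 0 0 0;-0.22 -0.85 0 0 0 0;-0.22 -0.85 0 0 0 0",
)

```text
time: 35.95
position: [0.5, -0.2921, 0.1303]
ee_rot: [-0.298, -3.127, -0.001]
contact_force: [0.1, 0.5, -0.8]
finger_gap: 0.0227
finger_force: 49.5
```

```bash
python3 - <<'E'
from h import *
s,w,im=wsnap('w11.png');R=Rn.from_rotvec(s['ee_rot']).as_matrix()
print(s['position'],s['finger_gap'],np.degrees(np.arctan2(R[1,1],R[0,1])),R.T@(np.array([.5009,-.2938,.036])-s['position'])*10)
cv2.imwrite('pics/c11.png',im[:400,80:490])
hsv=cv2.cvtColor(im,cv2.COLOR_BGR2HSV)
m=((hsv[:,:,1]>70)&(hsv[:,:,2]>50)&(hsv[:,:,0]<25)).astype(np.uint8)
for r in range(60,260,20):
    q=np.flatnonzero(m[r,150:420])+150
    if len(q):
        a,b=[wpix(w,s,u,r,.008) for u in(q[0],q[-1])];print(r,q[[0,-1]],((R.T@((a+b)/2-s['position']))*1000).round(1),np.linalg.norm(a-b))
E
```

```text
[ 0.49996642 -0.29208475  0.13025551] 0.02267233577883758 79.10162722857099 [-0.01284573 -0.01536827  0.9425446 ]
100 [411 419] [ 92.1 100.1 122.3] 0.006810719584608355
120 [240 419] [ 74.8  36.  122.3] 0.1364457156950657
140 [241 419] [ 59.5  36.7 122.3] 0.1369805919744246
160 [241 419] [ 44.   37.2 122.3] 0.1386484739041815
180 [243 315] [ 27.4  -3.7 122.3] 0.05460509205843862
200 [244 315] [ 11.6  -3.4 122.3] 0.054772479121360296
220 [244 314] [ -4.7  -3.9 122.3] 0.05509117741381057
240 [245 313] [-21.8  -3.9 122.2] 0.05475396679766992
```

Emit:
move_arm(
  targets="-0.01 -0.027 0.2 0 0 0;-0.01 -0.027 0.45 0 0 0;-0.01 -0.027 0.65 0 0 0;-0.01 -0.027 0.78 0 0 0;-0.01 -0.027 0.86 0 0 0;-0.01 -0.027 0.9 0 0 0;-0.01 -0.027 0.92 0 0 0;-0.01 -0.027 0.94 0 0 0;-0.01 -0.027 0.94 0 0 0;-0.01 -0.027 0.94 0 0 0",
)

```text
time: 37.25
position: [0.5007, -0.2961, 0.0365]
ee_rot: [0.3, 3.127, -0.0]
contact_force: [0.4, 0.6, -2.0]
finger_gap: 0.0228
finger_force: 49.5
```

Emit:
move_arm(
  targets="0 0 0.01 0 0 0;0 0 0.015 0 0 0;0 0 0.015 0 0 0",
)

```text
time: 37.62
position: [0.5007, -0.2961, 0.0356]
ee_rot: [0.3, 3.127, -0.0]
contact_force: [-3.4, 0.5, 8.5]
finger_gap: 0.0231
finger_force: 50.8
```

Emit:
move_arm(
  targets="0 0 0 0 0 0;0 0 0 0 0 0;0 0 0 0 0 0;0 0 0 0 0 0;0 0 0 0 0 0",
  grip=0.6,
)

```text
time: 38.25
position: [0.5005, -0.296, 0.0347]
ee_rot: [-0.3, -3.127, -0.0]
contact_force: [-0.7, -0.1, -0.6]
finger_gap: 0.051
finger_force: 0.0
```

Emit:
move_arm(
  targets="0 0 -0.1 0 0 0;0 0 -0.3 0 0 0;0 0 -0.6 0 0 0;0 0 -1 0 0 0;0 0 -1 0 0 0",
)

```text
time: 38.88
position: [0.5027, -0.2973, 0.1394]
ee_rot: [0.299, 3.121, -0.005]
contact_force: [-0.5, 0.3, 0.0]
finger_gap: 0.0513
finger_force: 0.0
```

Emit:
move_arm(
  targets="0 0 -0.6 0 0 0;0 0 -1 0 0 0;0 0 -1 0 0 0;0 0 -1 0 0 0",
)

```text
time: 39.38
position: [0.5, -0.2957, 0.2344]
ee_rot: [-0.3, -3.127, -0.0]
contact_force: [0.1, 0.4, 0.1]
finger_gap: 0.0511
finger_force: 0.0
```

```bash
python3 - <<'E'
from h import *
s,w,im=wsnap('w12.png');c=snap('scene','s12.png');f=c['frame'][:,:,::-1];print(s['position'],s['contact_force'])
cv2.imwrite('pics/c12.png',np.hstack([im[:,140:440],cv2.resize(f[130:358,120:355],(433,420),interpolation=cv2.INTER_CUBIC)]))
E
```

```text
[ 0.50002738 -0.29574162  0.234366  ] [0.10296756 0.39546905 0.09287306]
```

View pics/c12.png

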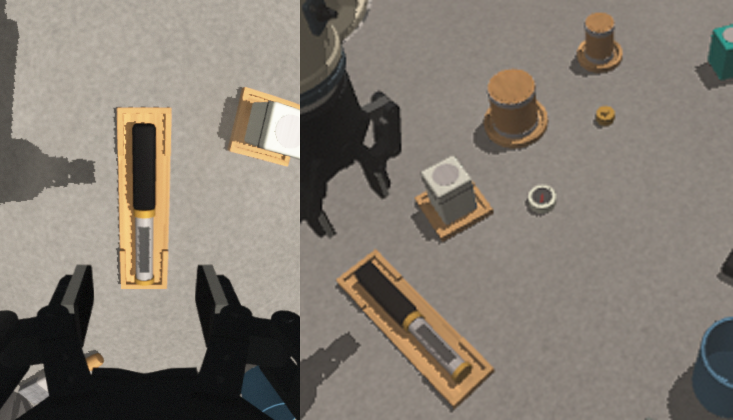

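All four pieces are in their holders, and the weight (605,115) and timer (541,198) are undisturbed. The trier's tip looks close to the holder's end, so I'll check that numerically.

```bash
python3 - <<'E'
from h import *
s=sensors.read_state();w=optics.read_camera('wrist');im=np.ascontiguousarray(w['frame'][:,:,::-1])
hsv=cv2.cvtColor(im,cv2.COLOR_BGR2HSV)
for r in list(range(102,126,2))+list(range(274,294,1)): print(r,[tuple(int(q) for q in hsv[r,u]) for u in(268,284,)])
for r,z in((107,.011),(122,.029),(210,.029),(280,.029),(284,.029),(289,.011),(289,0.)):print(r,z,wpix(w,s,284,r,z).round(4))
c=np.load('pics/s12.png.npz')
T=lambda x,y:(120+x*235/433,130+y*228/420)
for n,p,z in(('handle end top mid',(368,258),.029),('collar end',(468,376),.029),('corner near L',(337,283),.011),('near R',(374,250),.011),('far R',(492,370),.011),('far L',(455,405),.011)):print(n,ray(c,*T(*p),z).round(4))
E
```

```text
102 [(19, 24, 179), (19, 28, 175)]
104 [(18, 29, 178), (18, 25, 175)]
106 [(18, 26, 177), (19, 26, 166)]
108 [(17, 117, 210), (16, 119, 216)]
110 [(19, 122, 237), (18, 121, 236)]
112 [(19, 121, 238), (18, 121, 237)]
114 [(20, 116, 242), (19, 116, 239)]
116 [(20, 112, 244), (19, 118, 240)]
118 [(20, 112, 244), (19, 117, 239)]
120 [(20, 114, 244), (19, 119, 240)]
122 [(18, 116, 239), (18, 122, 238)]
124 [(16, 135, 134), (15, 141, 78)]
274 [(19, 116, 242), (14, 18, 212)]
275 [(19, 117, 242), (13, 19, 216)]
276 [(19, 117, 242), (14, 18, 218)]
277 [(19, 117, 242), (13, 19, 220)]
278 [(19, 116, 242), (13, 19, 218)]
279 [(19, 117, 241), (15, 19, 216)]
280 [(19, 115, 242), (13, 19, 213)]
281 [(19, 117, 240), (16, 51, 169)]
282 [(16, 131, 193), (19, 155, 199)]
283 [(15, 134, 120), (20, 166, 227)]
284 [(15, 131, 105), (20, 166, 228)]
285 [(16, 137, 169), (20, 163, 229)]
286 [(18, 125, 231), (19, 153, 230)]
287 [(18, 122, 236), (18, 128, 233)]
288 [(18, 120, 236), (18, 124, 234)]
289 [(17, 114, 231), (17, 115, 232)]
290 [(17, 44, 187), (16, 46, 184)]
291 [(17, 26, 177), (18, 25, 174)]
292 [(17, 25, 181), (17, 24, 172)]
293 [(15, 28, 179), (17, 23, 176)]
107 0.011 [ 0.4181 -0.2795  0.011 ]
122 0.029 [ 0.4328 -0.2824  0.029 ]
210 0.029 [ 0.5218 -0.2995  0.029 ]
280 0.029 [ 0.6037 -0.3153  0.029 ]
284 0.029 [ 0.609  -0.3164  0.029 ]
289 0.011 [ 0.6265 -0.3197  0.011 ]
289 0.0 [ 0.6331 -0.321   0.    ]
handle end top mid [ 0.7296 -0.0855  0.029 ]
collar end [ 0.8852 -0.1522  0.029 ]
corner near L [ 0.7114 -0.124   0.011 ]
near R [ 0.7268 -0.0624  0.011 ]
far R [ 0.9043 -0.1243  0.011 ]
far L [ 0.8864 -0.1798  0.011 ]
```

The trier lies flat and centred, with about 10 mm free at each end. I'm handing in.

```bash
python3 -c "
from h import *
print(order.job_done())"
```

```text
the job is handed in; nothing more can be done
None
```

Both drums, the square tin and the trier are in their matching holders, upright or flat as asked. The timer and weight were left where they were, and the job was handed in at about 39 s.

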